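# Hold a snap ring spread at the groove of a stirrer spindle

### The job

The hub of the blue laboratory drive unit needs its snap ring: take the circlip pliers by their handles out of the stand with the ring on their pins, squeeze them so that the ring is spread fully, and slide the ring from above over the spindle down to the brass-coloured groove. Finish while holding: keep the pliers squeezed and held still, the spread ring level with the middle of the groove and centred around the spindle, not leaning or resting on the machine. Leave everything else on the bench where it is.

Things in the scene. Friction and masses are not known exactly. Their poses are not given: they have to be found in the camera images.
- pliers_grip (a point): Grip point of the circlip pliers (yellow handles, upright in a stand): on their centre line between the handles, 45 mm above the pivot, 135 mm above the table at the start. z up along the pliers, y from handle to handle (squeeze direction). Handles 20 mm wide along x, from 33 mm below to 27 mm above this point, outer faces here 46 mm apart relaxed (56 at the top), 30 mm and parallel at the stop.
- pliers: The reverse-action pliers, bright steel, about 170 g, origin on the pivot axis, 45 mm below the grip point. Squeezing the handles spreads the two pins at the bottom. About 15 N at the grip point reaches the stop, more does no harm; let go, they spring back. A bar 82 mm long runs through the pivot along x and rests in the stand's slots. Jaws pass on either side of the spindle.
- pliers_squeeze (a joint): How far the handles are squeezed: 0 relaxed, about 0.18 rad at the stop, where two steel bosses between the handles meet (pins upright and fully spread, 49 mm between their axes).
- stand: Aluminium loading stand, 115 x 75 mm, fixed, origin under its centre, x along the pliers' bar. Two posts up to 96 mm with open slots 12 mm deep carry the bar, so the pliers lift straight out; a white block 30 mm high carries the ring. Lift at least 80 mm before moving sideways, so that the ring clears the posts.
- ring_bore (a point): Middle of the bore of the spread snap ring, half-way up its 4 mm thickness, 16.5 mm from its back pivot towards the gap. x from back to gap, z up. With the pliers at the stop it lies near their centre line (about 1.5 mm to its -x side), about 102.5 mm below the grip point; the bore then clears the spindle by about 2.5 mm all round. Relaxed, the ring cannot pass the spindle.
- ring: The dark steel snap ring, 26 g, origin at its back pivot, underside. It lies flat on the stand with a pliers pin already through the eye of each ear. The ring's own spring force keeps it on the spread pins, which reach about 3 mm below it. Up to 60 mm wide over the ears when spread.
- ring_spread (a joint): How far each half of the ring is spread: 0 relaxed, about 0.4 rad with the pliers squeezed to the stop.
- spindle_groove (a point): Centre of the groove, on the axis of the upright steel spindle of the drive unit, 112 mm above the table. Spindle 24 mm diameter, chamfered top 22 mm above this point. The groove is a brass-coloured neck, 19 mm diameter, 10 mm high, this point at half its height. z up.
- machine: The blue drive unit, fixed, 190 x 180 mm, white foot, origin under its centre, z up, panel with knobs on its -x side. Top 75 mm above the table, on it a blue hub 84 mm diameter up to 97 mm and four short posts near the corners up to 95 mm; the spindle stands in the middle of the hub.
- screwdriver_mid (a point): a screwdriver, 170 mm long, lying flat between the machine and the stand; not to be disturbed. Point at its middle, near the shank.
- spare_pulley_mid (a point): a spare aluminium pulley, 56 mm diameter, 20 mm high, lying flat; not to be disturbed. Point at its middle.
- amber_bottle_mid (a point): an amber glass bottle with a red cap, 72 mm diameter, 170 mm tall, standing at the back; not to be disturbed. Point at its middle.
- amber_jar_mid (a point): a small amber jar with a black cap, 64 mm diameter, 85 mm tall, standing at the back; not to be disturbed. Point at its middle.
- beaker_mid (a point): an empty glass beaker, 76 mm diameter, 95 mm tall, standing at the back; not to be disturbed. Point at its middle.
- parts_tray_mid (a point): a low blue two-compartment parts tray, 100 x 130 x 30 mm, at the back; not to be disturbed. Point at its middle.
Things that resemble listed ones, but are neither listed nor needed, are in the scene too. Leave any green or turquoise look-alike of the pliers alone.

How it is judged:
On the way, in this order (a step that is already met when the one before it is completed fails the run):
1. the ring is spread on the pliers' pins and lifted clear of the stand (value of joint ring_spread above 0.33 rad and height (world z) of ring_bore above 0.1 m and contact force between ring and pliers above 1 N and horizontal distance between ring_bore and spindle_groove above 0.05 m), for 0.1 s.
2. the spread ring is brought over the top of the spindle (value of joint ring_spread above 0.33 rad and horizontal distance between ring_bore and spindle_groove below 0.006 m and z of ring_bore in the frame of spindle_groove above 0.008 m), for 0.1 s.
At the end, for the whole second after the job is handed in: The fingers hold the squeezed pliers (over 5 N), whose pins hold the ring spread (joint over 0.33 rad); the ring's bore point is within 3 mm of the groove's centre horizontally and within 3 mm in height, tilted less than 0.15 rad, still, and ring and pliers press on the machine with less than 2 N (value of joint ring_spread above 0.33 rad and horizontal distance between ring_bore and spindle_groove below 0.003 m and z of ring_bore in the frame of spindle_groove between -0.003 and 0.003 m and angle between ring_bore's own z axis and vertical below 0.15 rad and contact force between the fingers and pliers above 5 N and contact force between ring and pliers above 1 N and contact force between each of ring, pliers and machine below 2 N and linear speed of ring below 0.02 m/s); the arm keeps its last pose, push and grip.
It fails at once if a bystander on the bench is disturbed (moved over 30 mm) (distance of any of screwdriver_mid, spare_pulley_mid, amber_bottle_mid, amber_jar_mid, beaker_mid, parts_tray_mid from where it was at the start of the episode above 0.03 m).
It also fails if it takes over 48 s, if anything falls off the work surface, if the arm or the gripper's body presses on something with over 40 N, if the wrist force passes 120 N, or if a joint passes its speed limit or range.

### The arm

A 6-joint arm with a two-finger parallel gripper is mounted at the origin on the work surface. World frame = base frame: x ahead of the robot, y to its left, z up, the work surface at z = 0. Lengths are in m, angles in rad, forces in N, time in s.
With the tool pointing down it reaches from about 0.25 to 0.725 m from the base axis. Payload 4 kg.
Tool frame: the origin (TCP) lies midway between the tips of the shut fingers; the grasp point (between the pads) lies 19 mm behind it; x points along the fingers, y is the direction in which the jaws open and shut, and the axes are right-handed (so a half turn about x gives the same grasp; the last joint's range is limited). The gripper opens to 85 mm and grips with 20 to 120 N. Pads are 22 mm wide; open, the fingers measure 114 mm over their backs; the gripper's body (76 mm by 85 mm) begins 54 mm behind the grasp point. The pads swing forward as they close: fully open they stand 13 mm farther back than shut.
Start: joints at [-1.154, 0.241, 0.005, 1.335, 0, 1.571], TCP at [0.202, -0.457, 0.231] pointing down, gripper open.
Joint ranges: [-2.72, 2.72], [-1.05, 1.87], [-1.09, 1.28], [-1.99, 2.15], [-1.42, 1.44], [-3.14, 3.14]. Speed limits (rad/s): [2.79, 2.79, 3.14, 3.14, 3.14, 3.14].

### API

Orientations are given as a 3x3 rotation matrix whose columns are the frame's x, y, z axes.
In Python, from cell import readout, eyes, ctrl gives the robot as it stands.
- The arm moves only by the tool move_arm, never from a script. Its argument "targets" is a list of rows, each a list of 7 numbers: the shift along the tool's x, y, z normalised to -1 to 1, where 1 is 0.75 m, then the turn, a rotation vector about the tool's x, y, z normalised to -1 to 1, where 1 is 120 degrees, then the finger opening in mm, from 0 to 85.4. A call has 1 to 8 rows; each row is the pose to reach, as a shift and turn from the pose commanded when the call began, along the tool's axes at that moment; what a row does not reach only later rows make up. A row lasts 1/8 s, in which the tool goes at most 62.5 mm and 10.7 degrees, less where a joint would pass 70% of its speed; a pose out of reach is approached as far as the arm can. A call with a number of a shift or a turn outside -1 to 1 is refused whole. A call with a gripper value outside its range is refused whole. The fingers move at their own pace and stop on an object; the grip force is fixed at half the most. Time passes only in rows, so rows that repeat a pose let the fingers close. It gives the time, the measured TCP pose, the force and the opening at its end, in the units of the state.
- readout.state(): the state, without advancing time (a new reading comes with each control period).
- eyes.snapshot(name): name is "scene" or "top" or "wrist"; returns a dict with "image" (384x512x3 uint8, red, green, blue), "K" (3x3 intrinsics, pixels), "R" (3x3) and "t" (3): a world point X has camera coordinates R X + t. Camera axes: x right, y down, z forward; pixel columns grow to the right and rows downward; lengths in m; the calibration is good to about 2 mm. A picture is of the moment at which its call begins. There is no depth.
- ctrl.finish_job(): hands the job in, once; it reports no verdict.
The state is a dict: "time": time; "joints": joint angles; "dq": joint speeds; "joint_torque": joint torques, N m; "position": TCP position; "eef_rot": TCP orientation; "force": force on the tool from outside, world axes, zero at the start; "ft_torque": the same for the moment, N m; "finger_gap": finger opening in m.
Only numpy, scipy, OpenCV 4.12 (cv2) and the standard library are available. Lean on these libraries where they do the work, as an engineer would, in place of code of your own. Each camera call takes 0.05 s, during which the arm holds its last target.

## Working session

There is one attempt and no reset: what is moved stays moved. The work goes in short steps, Python scripts to look and compute and a tool call to move; the robot and the scene stay as the last step left them, time stands still between calls to the robot, and variables do not carry over. Pictures are saved under pics/ and viewed, and the job is handed in when it is done.

Besides the shell and the picture viewer there is one more tool, called after "Call:" as name(argument=value, ...), one argument or row to a line, values as JSON. move_arm: Moves the arm, as the interface text tells. Scaled input: -1 to 1 covers 0.75 m each way for a shift and 120 degrees each way for a turn. Its arguments: {"type":"object","properties":{"targets":{"type":"array"}},"required":["targets"]}

```bash
ls; mkdir -p pics
cat > h.py <<'E'
import numpy as np,cv2,pickle
from cell import readout,eyes,ctrl
def snap(n,tag):
    s=eyes.snapshot(n); cv2.imwrite(f'pics/{tag}.png',s['image'][:,:,::-1]); pickle.dump(s,open(f'pics/{tag}.pkl','wb')); return s
def load(tag): return pickle.load(open(f'pics/{tag}.pkl','rb'))
def crop(tag,x0,y0,x1,y1,f,out):
    im=load(tag)['image'][y0:y1,x0:x1,::-1]; cv2.imwrite(f'pics/{out}.png',cv2.resize(im,None,fx=f,fy=f,interpolation=cv2.INTER_CUBIC))
def ray(s,u,v):
    d=s['R'].T@np.linalg.inv(s['K'])@np.array([u,v,1.]); c=-s['R'].T@s['t']; return c,d/np.linalg.norm(d)
def atz(s,u,v,z):
    c,d=ray(s,u,v); return c+d*(z-c[2])/d[2]
def proj(s,X):
    p=s['K']@(s['R']@np.array(X)+s['t']); return p[:2]/p[2]
E
python3 - <<'E'
from h import *
for n in ['scene','top','wrist']:
    s=snap(n,n+'0'); print(n,s['K'].tolist(),(-s['R'].T@s['t']).round(3),s['R'].round(3).tolist())
print(readout.state())
E
```

```text
pics
scene [[459.7051562170552, 0.0, 252.09446771859277], [0.0, 459.7051562170552, 189.94796343119785], [0.0, 0.0, 1.0]] [ 0.938 -0.568  1.078] [[0.82, 0.572, -0.006], [0.469, -0.678, -0.566], [-0.327, 0.462, -0.825]]
top [[481.0596068586857, 0.0, 246.77275802502797], [0.0, 481.0596068586857, 186.0480420286437], [0.0, 0.0, 1.0]] [ 0.248 -0.019  1.428] [[-0.016, -1.0, 0.007], [-0.973, 0.014, -0.228], [0.228, -0.01, -0.974]]
wrist [[288.52483913261887, 0.0, 255.3450851008469], [0.0, 288.52483913261887, 191.9450593048985], [0.0, 0.0, 1.0]] [ 0.276 -0.425  0.373] [[0.404, -0.915, -0.001], [-0.869, -0.385, 0.312], [-0.285, -0.125, -0.95]]
{'time': 0.15, 'joints': array([-1.15403884e+00,  2.41284035e-01,  4.05564973e-03,  1.33517521e+00,
       -1.79823202e-06,  1.57077589e+00]), 'dq': array([ 0.00068176, -0.00287334,  0.00448026, -0.00070666,  0.00046603,
       -0.00109889]), 'joint_torque': array([-1.60631193e-04, -3.72636044e+01,  2.52638251e+01,  1.23730625e-02,
       -2.06693312e-05,  1.71950347e-05]), 'position': array([ 0.20221254, -0.45678374,  0.2306038 ]), 'eef_rot': array([[-6.52264242e-04,  4.04815773e-01, -9.14398034e-01],
       [ 1.46897188e-03, -9.14396854e-01, -4.04816299e-01],
       [-9.99998708e-01, -1.60727219e-03,  1.76538411e-06]]), 'force': array([-0.29838592, -0.72660385, -0.18438239]), 'ft_torque': array([-0.02046287, -0.00671847,  0.00251529]), 'finger_gap': 0.08561969311904263}
```

View pics/scene0.png

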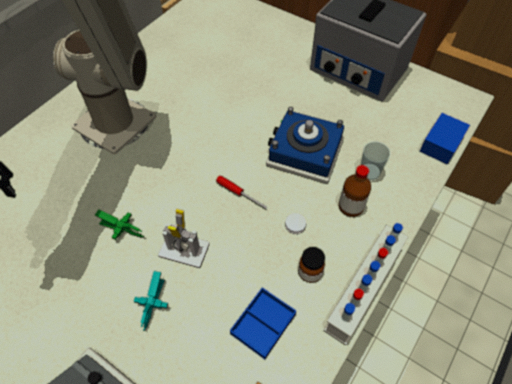

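View pics/top0.png

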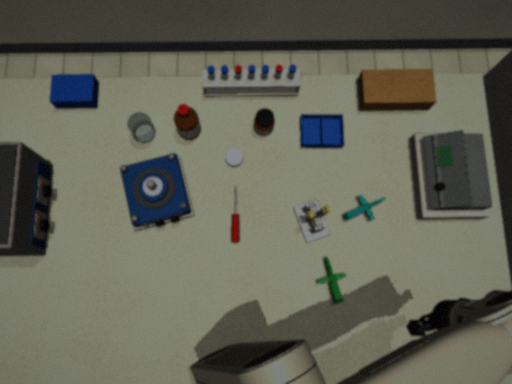

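View pics/wrist0.png

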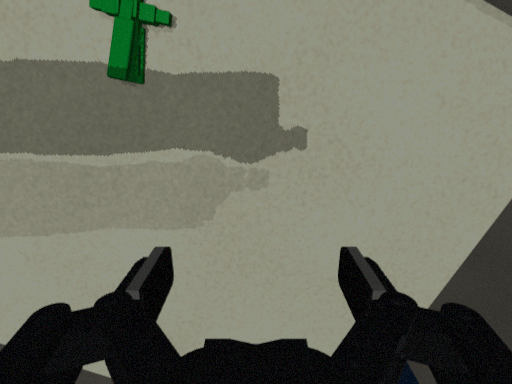

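The yellow-handled pliers stand upright in the stand, at scene (183,235) and top (314,217). The green pliers (scene (120,224)) and the turquoise ones (scene (152,298)) lie flat, so they are look-alikes. The machine's spindle is at top (153,185) and scene (308,130).

Run:
```python
from h import *
crop('top0',280,180,350,250,10,'topc'); crop('scene0',145,195,225,275,9,'scc'); crop('top0',110,145,200,235,8,'topm'); crop('scene0',260,95,350,185,8,'scm')
```

```text
(no output)
```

View pics/topc.png

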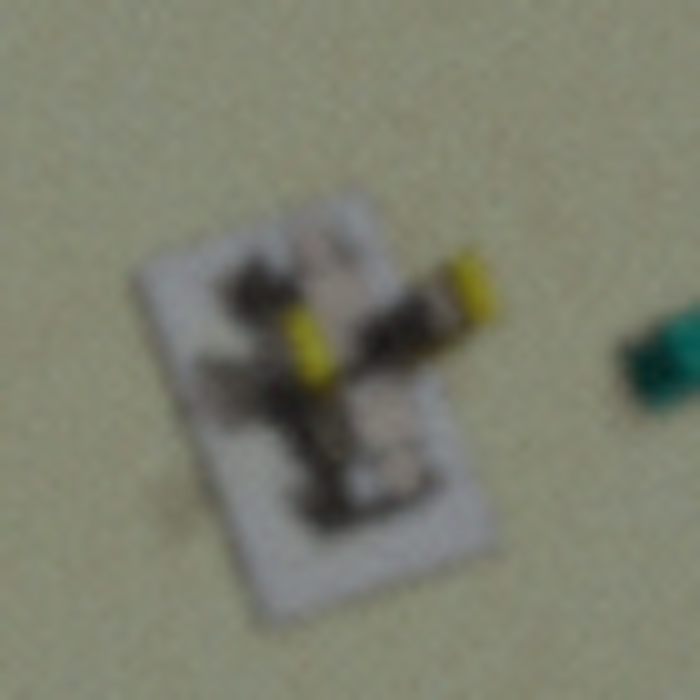

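View pics/scc.png

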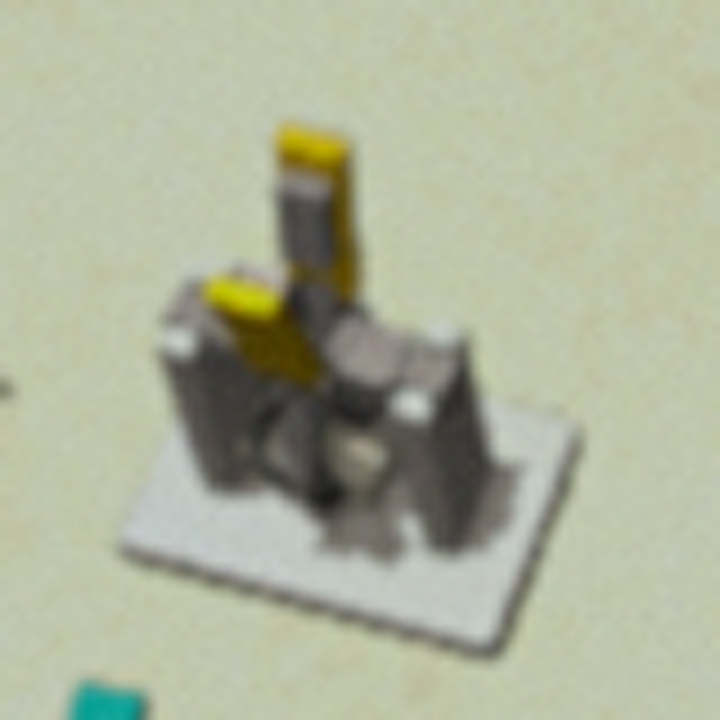

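View pics/topm.png

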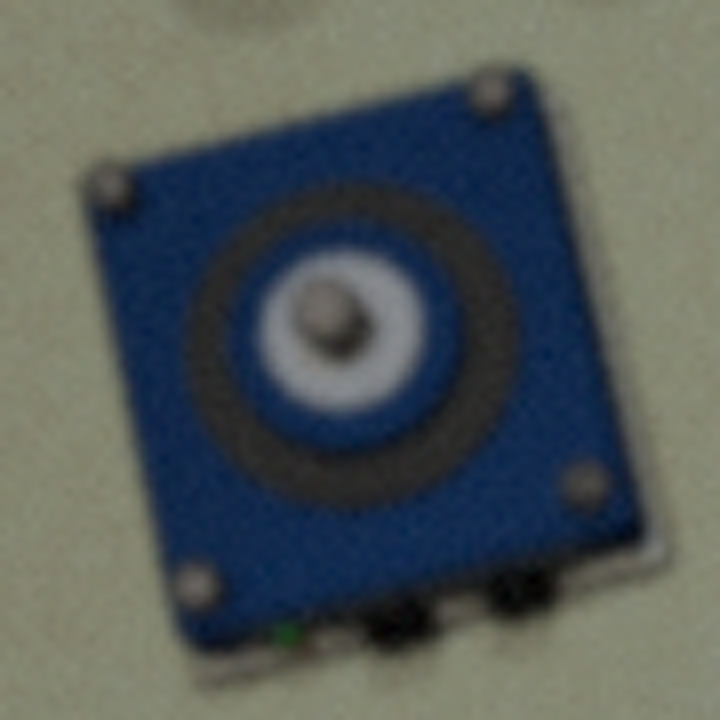

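View pics/scm.png

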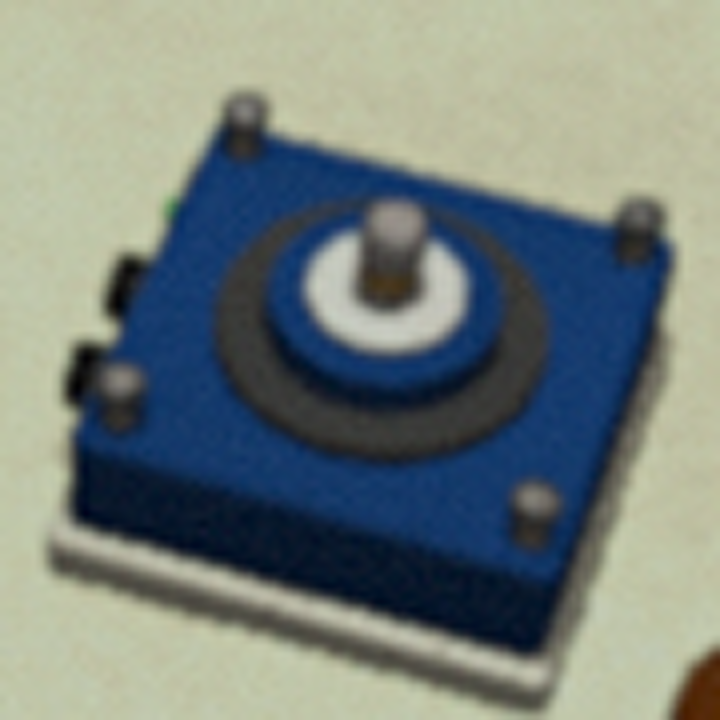

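```bash
cat >> h.py <<'E'
def px(x0,y0,f,p,q): return x0+(p+.5)/f-.5, y0+(q+.5)/f-.5
def tri(obs):
    A=np.zeros((3,3));b=np.zeros(3)
    for s,u,v in obs:
        c,d=ray(s,u,v);P=np.eye(3)-np.outer(d,d);A+=P;b+=P@c
    X=np.linalg.solve(A,b); return X,[(np.array(proj(s,X))-[u,v]).round(2).tolist() for s,u,v in obs]
E
python3 - <<'E'
from h import *
t=load('top0');s=load('scene0')
for p in [(145,270),(365,190),(495,540),(268,620)]: print('standT',atz(t,*px(280,180,10,*p),.006).round(4))
for p in [(125,550),(492,655),(580,432)]: print('standS',atz(s,*px(145,195,9,*p),.006).round(4))
for n,a,b in [('h1',(305,348),(243,297)),('h2',(475,285),(315,148))]:
    A=px(280,180,10,*a);B=px(145,195,9,*b)
    print(n,tri([(t,*A),(s,*B)]),atz(t,*A,.162).round(4),atz(s,*B,.162).round(4))
A=px(110,145,8,328,312);B=px(260,95,8,398,222)
print('spin',tri([(t,*A),(s,*B)]),atz(t,*A,.134).round(4),atz(s,*B,.134).round(4))
B=px(260,95,8,388,292)
for n,a,b,z in [('p',(493,93),(537,500),.095),('p',(110,188),(642,215),.095),('p',(198,583),(246,108),.095),('p',(585,485),(122,382),.095),('ring',(342,330),(386,288),.097)]:
    A=px(110,145,8,*a);B=px(260,95,8,*b); print(n,atz(t,*A,z).round(4),atz(s,*B,z).round(4))
E
```

```text
standT [ 0.5162 -0.1749  0.006 ]
standT [ 0.5398 -0.2424  0.006 ]
standT [ 0.4331 -0.2759  0.006 ]
standT [ 0.4104 -0.2073  0.006 ]
standS [ 0.4316 -0.2744  0.006 ]
standS [ 0.5385 -0.2401  0.006 ]
standS [ 0.5155 -0.1701  0.006 ]
h1 (array([ 0.46566107, -0.21785338,  0.11143976]), [[4.06, 2.8], [5.48, -1.53]]) [ 0.465  -0.1997  0.162 ] [ 0.4827 -0.2464  0.162 ]
h2 (array([ 0.48201902, -0.22845976,  0.20399128]), [[-4.06, -3.1], [-5.79, 1.27]]) [ 0.4814 -0.2461  0.162 ] [ 0.469  -0.2017  0.162 ]
spin (array([0.56336048, 0.23434865, 0.13433451]), [[-0.37, -0.38], [-0.5, 0.17]]) [0.5623 0.2334 0.134 ] [0.564 0.236 0.134]
p [0.6523 0.184  0.095 ] [0.6531 0.1862 0.095 ]
p [0.6186 0.3203 0.095 ] [0.6192 0.322  0.095 ]
p [0.4749 0.2835 0.095 ] [0.4733 0.2862 0.095 ]
p [0.5078 0.1487 0.095 ] [0.5081 0.1499 0.095 ]
ring [0.5647 0.2354 0.097 ] [0.5621 0.2379 0.097 ]
```

```bash
cat >> h.py <<'E'
from scipy.spatial.transform import Rotation as Rn
def Rdown(yaw): # tool y at world angle yaw deg
    a=np.radians(yaw); x=np.array([0,0,-1.]);y=np.array([np.cos(a),np.sin(a),0]);return np.c_[x,y,np.cross(x,y)]
def plan(P,R,st=None,ref=None):
    st=st or readout.state(); p0,R0=(st['position'],st['eef_rot']) if ref is None else ref
    d=R0.T@(np.array(P)-p0); w=Rn.from_matrix(R0.T@R).as_rotvec(degrees=True)
    return (d/.75).round(4),(w/120).round(4)
E
python3 - <<'E'
from h import *
print(plan([.4746,-.2235,.25],Rdown(-72.3)))
E
```

```text
(array([-0.0256, -0.1374, -0.458 ]), array([0.0515, 0.    , 0.0008]))
```

Call:
move_arm(
  targets=[
    [-0.0256, -0.03, -0.08, 0.01, 0, 0, 85],
    [-0.0256, -0.06, -0.16, 0.02, 0, 0, 85],
    [-0.0256, -0.08, -0.24, 0.03, 0, 0, 85],
    [-0.0256, -0.1, -0.32, 0.04, 0, 0, 85],
    [-0.0256, -0.12, -0.39, 0.0515, 0, 0, 85],
    [-0.0256, -0.132, -0.44, 0.0515, 0, 0, 85],
    [-0.0256, -0.1374, -0.458, 0.0515, 0, 0, 85],
    [-0.0256, -0.1374, -0.458, 0.0515, 0, 0, 85],
  ],
)

```text
time: 1.15
position: [0.4747, -0.2236, 0.25]
eef_rot: [[-0.001, 0.305, -0.952], [0.0, -0.952, -0.305], [-1.0, -0.0, 0.001]]
force: [-0.2, -0.2, -0.2]
finger_gap: 0.0849
```

Run:
```python
from h import *
s=snap('wrist','w1');st=readout.state();print(st['time'],st['position'],st['eef_rot'].round(3),st['joints'].round(3))
im=s['image'][:,:,::-1];cv2.imwrite('pics/w1b.png',cv2.resize(im,(800,600),interpolation=cv2.INTER_CUBIC))
```

```text
1.2 [ 0.47414103 -0.22418687  0.25018943] [[-0.001  0.304 -0.953]
 [-0.    -0.953 -0.304]
 [-1.    -0.     0.001]] [-4.410e-01  2.830e-01  1.110e-01  1.400e+00 -1.000e-03  2.391e+00]
```

View pics/w1b.png

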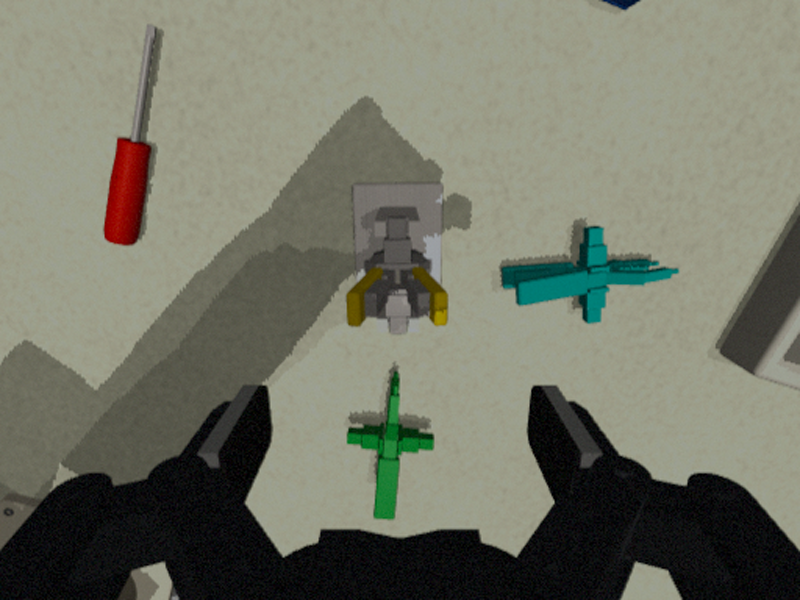

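The wrist view shows the upright yellow pliers at about (397,300), aligned with the jaws. The green pliers at (390,440) and the turquoise ones at (590,275) lie flat beside them. Next I'll take an enlarged crop.

Run:
```python
from h import *
crop('w1',205,105,305,225,6,'w1c')
```

```text
(no output)
```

View pics/w1c.png

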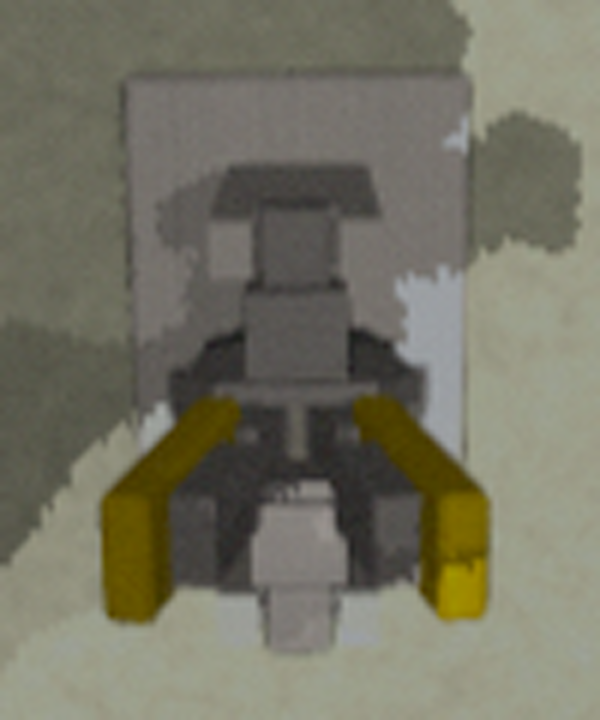

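Run:
```python
from h import *
s=load('w1')
q=lambda p:px(205,105,6,*p)
print('handles',atz(s,*q((295.5,556)),.162), atz(s,*q((135,556)),.162),atz(s,*q((454,555)),.162))
for p in [(127,75),(468,75)]: print(atz(s,*q(p),.006))
print('predict stand centre etc', proj(s,[.4746,-.2235,.162]),q((295.5,556)))
print(plan([.4747,-.224,.25],Rdown(-72.3)))
```

```text
handles [ 0.47496734 -0.22303575  0.162     ] [ 0.46806997 -0.20148783  0.162     ] [ 0.4819198  -0.24426609  0.162     ]
[ 0.51673738 -0.17065343  0.006     ]
[ 0.53924459 -0.2409631   0.006     ]
predict stand centre etc [254.22437938 197.79816601] (253.83333333333334, 197.25)
(array([ 0.0003, -0.    , -0.0008]), array([-0.    ,  0.0006,  0.0002]))
```

Call:
move_arm(
  targets=[
    [0.04, 0, 0, 0, 0, 0, 85],
    [0.08, 0, 0, 0, 0, 0, 85],
    [0.12, 0, 0, 0, 0, 0, 85],
    [0.15, 0, 0, 0, 0, 0, 85],
    [0.17, 0, 0, 0, 0, 0, 85],
    [0.18, 0, 0, 0, 0, 0, 85],
    [0.18, 0, 0, 0, 0, 0, 85],
  ],
)

```text
time: 2.08
position: [0.4745, -0.2243, 0.1156]
eef_rot: [[-0.0, 0.303, -0.953], [-0.0, -0.953, -0.303], [-1.0, -0.0, 0.0]]
force: [-0.1, 0.0, -0.0]
finger_gap: 0.085
```

Run:
```python
from h import *
s=snap('wrist','w2');cv2.imwrite('pics/w2b.png',cv2.resize(s['image'][:,:,::-1],(800,600),interpolation=cv2.INTER_CUBIC))
```

```text
(no output)
```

View pics/w2b.png

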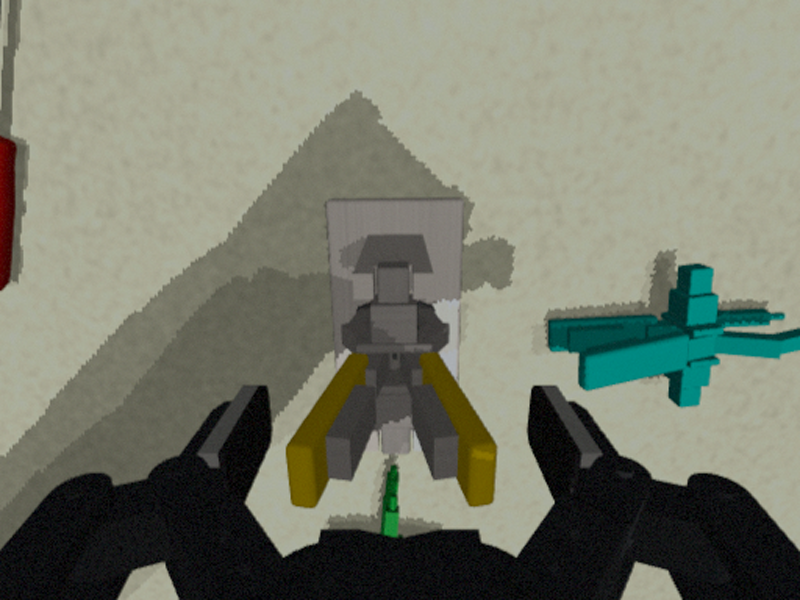

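Both handles sit between the open pads. They are about 1.2 mm to the left of centre (288..496 against fingers at 270..528), so I'll nudge over and close.

Call:
move_arm(
  targets=[
    [0, -0.0016, 0, 0, 0, 0, 85],
    [0, -0.0016, 0, 0, 0, 0, 60],
    [0, -0.0016, 0, 0, 0, 0, 45],
    [0, -0.0016, 0, 0, 0, 0, 30],
    [0, -0.0016, 0, 0, 0, 0, 10],
    [0, -0.0016, 0, 0, 0, 0, 0],
    [0, -0.0016, 0, 0, 0, 0, 0],
    [0, -0.0016, 0, 0, 0, 0, 0],
  ],
)

```text
time: 3.12
position: [0.475, -0.2225, 0.1171]
eef_rot: [[0.002, 0.305, -0.952], [0.0, -0.952, -0.305], [-1.0, 0.001, -0.002]]
force: [-1.6, 1.7, 9.0]
finger_gap: 0.0292
```

Run:
```python
from h import *
s=snap('wrist','w3');cv2.imwrite('pics/w3b.png',cv2.resize(s['image'][:,:,::-1],(800,600),interpolation=cv2.INTER_CUBIC))
st=readout.state();print(st['position'],st['force'],st['finger_gap'])
```

```text
[ 0.47504627 -0.22252888  0.11710894] [-1.0768178   2.55209427  9.12353029] 0.029330305384459732
```

View pics/w3b.png

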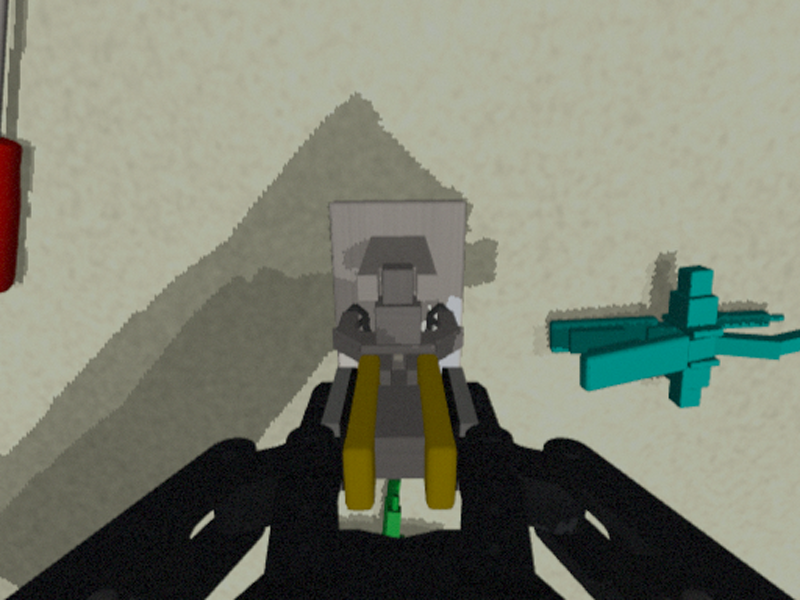

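The handles are squeezed to the stop (29.3 mm) and the ring has opened, with ears at about (350,320) and (440,320). I'll lift straight up.

Call:
move_arm(
  targets=[
    [-0.01, 0, 0, 0, 0, 0, 0],
    [-0.03, 0, 0, 0, 0, 0, 0],
    [-0.06, 0, 0, 0, 0, 0, 0],
    [-0.1, 0, 0, 0, 0, 0, 0],
    [-0.14, 0, 0, 0, 0, 0, 0],
    [-0.17, 0, 0, 0, 0, 0, 0],
    [-0.19, 0, 0, 0, 0, 0, 0],
    [-0.2, 0, 0, 0, 0, 0, 0],
  ],
)

```text
time: 4.18
position: [0.4746, -0.2229, 0.2664]
eef_rot: [[0.001, 0.304, -0.953], [-0.0, -0.953, -0.304], [-1.0, 0.001, -0.001]]
force: [-0.5, 0.4, -2.7]
finger_gap: 0.029
```

Run:
```python
from h import *
s=snap('wrist','w4');cv2.imwrite('pics/w4b.png',cv2.resize(s['image'][:,:,::-1],(800,600),interpolation=cv2.INTER_CUBIC))
snap('scene','s4');snap('top','t4')
crop('s4',120,130,270,270,5,'s4c')
st=readout.state();print(st['time'],st['position'],st['force'],st['finger_gap'],st['joints'])
```

```text
4.325 [ 0.47429914 -0.2227339   0.26516523] [-0.27779267  0.08549534 -2.81590582] 0.029151917281369316 [-4.39050035e-01  2.77949463e-01  1.42305087e-01  1.43575954e+00
  2.00266464e-05  2.39365132e+00]
```

View pics/w4b.png

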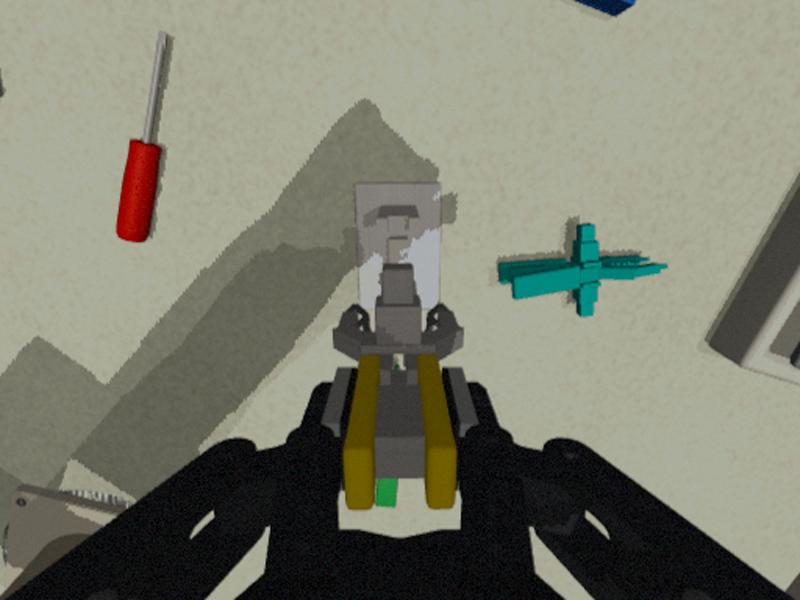

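View pics/s4c.png

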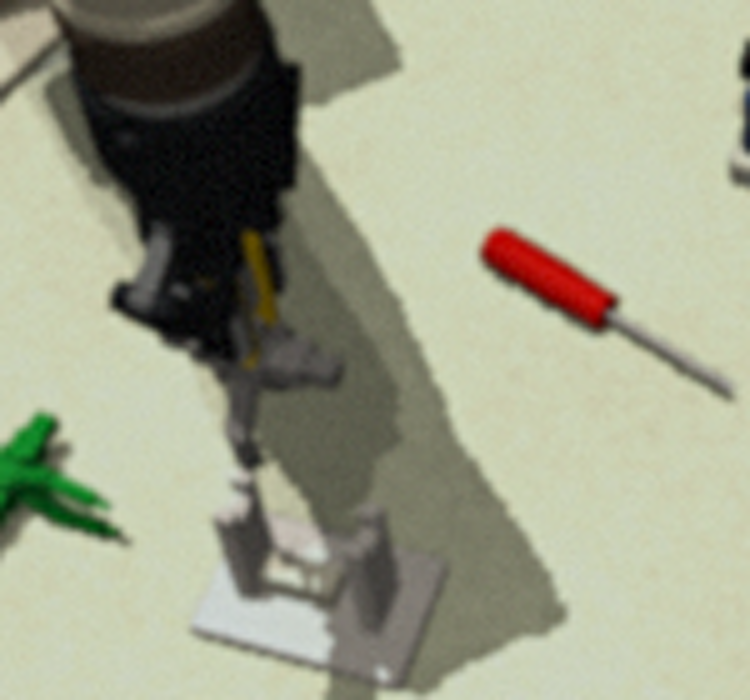

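Run:
```python
from h import *
crop('w4',200,160,310,250,7,'w4c')
```

```text
(no output)
```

View pics/w4c.png

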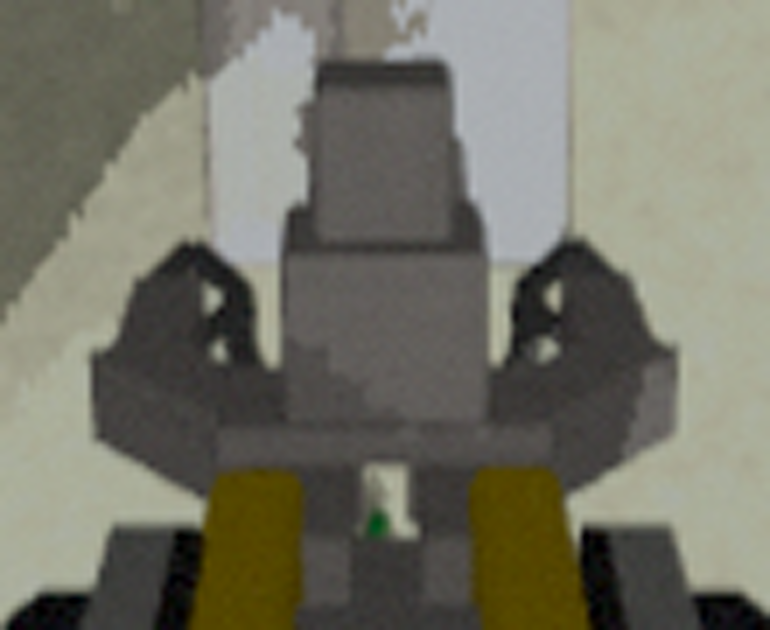

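Run:
```python
from h import *
s=load('w4');st=readout.state();R=st['eef_rot'];p=st['position'];print(p,R.T@(-s['R'].T@s['t']-p), (s['R']@R).round(4).tolist())
z=p[2]+.0179-.045
for q in [(382,85),(382,62),(382,73.5)]: print('bar end toolframe',(R.T@(atz(s,*px(200,160,7,*q),z)-p)*1000).round(2))
# handle tops centre
w=load('w4')
z=p[2]+.0179+.027
print('handles', [ (R.T@(atz(s,u/1.5625,v/1.5625,z)-p)*1000).round(2) for u,v in [(359,508),(440,508),(359,480),(440,480)]])
```

```text
[ 0.47429914 -0.2227339   0.26516523] [-0.14377913  0.00089009 -0.08083644] [[-0.0016, 1.0, 0.0005], [-0.3105, -0.0009, 0.9506], [0.9506, 0.0014, 0.3105]]
bar end toolframe [ 27.08   0.41 -37.98]
bar end toolframe [ 27.08   0.41 -40.03]
bar end toolframe [ 27.08   0.41 -39.01]
handles [array([-44.89,  -9.86,  10.93]), array([-44.9 ,  12.15,  10.97]), array([-44.9 ,  -9.6 ,   1.73]), array([-44.9 ,  11.9 ,   1.76])]
```

Run:
```python
from h import *
R=Rdown(-32.3); b=R@np.array([.0846,.0005,.0025]); G=np.array([.5634,.235,.112]); T=G+[0,0,.065]-b; print(T,plan(T,R))
```

```text
[0.56431325 0.23738033 0.2616    ] (array([ 0.0049, -0.548 , -0.3008]), array([-3.333e-01,  1.000e-04,  3.000e-04]))
```

Call:
move_arm(
  targets=[
    [0, -0.02, -0.011, -0.02, 0, 0, 0],
    [0, -0.06, -0.033, -0.06, 0, 0, 0],
    [0, -0.11, -0.06, -0.11, 0, 0, 0],
    [0, -0.17, -0.093, -0.17, 0, 0, 0],
    [0, -0.23, -0.126, -0.23, 0, 0, 0],
    [0, -0.28, -0.154, -0.28, 0, 0, 0],
    [0, -0.31, -0.17, -0.32, 0, 0, 0],
    [0, -0.32, -0.176, -0.3333, 0, 0, 0],
  ],
)

```text
time: 5.32
position: [0.5266, 0.0483, 0.2646]
eef_rot: [[-0.002, 0.848, -0.53], [0.0, -0.53, -0.848], [-1.0, -0.002, 0.001]]
force: [-0.0, 0.1, -1.4]
finger_gap: 0.0291
```

Run:
```python
from h import *
R=Rdown(-32.3); b=R@np.array([.0846,.0005,.0025]); G=np.array([.5634,.235,.112]); T=G+[0,0,.065]-b; print(T,plan(T,R),readout.state()['joints'])
```

```text
[0.56431325 0.23738033 0.2616    ] (array([ 0.0039, -0.091 , -0.2404]), array([0.0023, 0.0005, 0.0008])) [9.13724545e-02 2.88978059e-01 1.55774159e-01 1.43946865e+00
 2.28966796e-04 2.22113633e+00]
```

Call:
move_arm(
  targets=[
    [0, -0.01, -0.025, 0, 0, 0, 0],
    [0, -0.025, -0.07, 0, 0, 0, 0],
    [0, -0.05, -0.13, 0, 0, 0, 0],
    [0, -0.07, -0.18, 0, 0, 0, 0],
    [0.002, -0.082, -0.22, 0, 0, 0, 0],
    [0.003, -0.09, -0.238, 0, 0, 0, 0],
    [0.003, -0.091, -0.2404, 0, 0, 0, 0],
    [0.003, -0.091, -0.2404, 0, 0, 0, 0],
  ],
)

```text
time: 6.32
position: [0.5657, 0.2339, 0.2633]
eef_rot: [[-0.0, 0.845, -0.535], [-0.001, -0.535, -0.845], [-1.0, 0.0, 0.001]]
force: [-0.9, -0.3, -1.4]
finger_gap: 0.0294
```

Run:
```python
from h import *
R=Rdown(-32.3); b=R@np.array([.0846,.0005,.0025]); G=np.array([.5634,.235,.112]); T=G+[0,0,.065]-b; print(T,plan(T,R),readout.state()['joints'])
s=snap('wrist','w5');cv2.imwrite('pics/w5b.png',cv2.resize(s['image'][:,:,::-1],(800,600),interpolation=cv2.INTER_CUBIC))
snap('scene','s5')
crop('s5',255,70,355,170,7,'s5c')
snap('top','t5')
st=readout.state();print(st['time'],st['position'],st['force'],st['finger_gap'])
```

```text
[0.56431325 0.23738033 0.2616    ] (array([ 0.0023, -0.0041, -0.0029]), array([-0.0006,  0.0003, -0.    ])) [ 3.92190338e-01  4.64859165e-01  4.10108641e-01  1.51657814e+00
 -4.28897293e-04  2.52800855e+00]
6.475 [0.565924   0.2337064  0.26367354] [ 0.22762557  0.31113734 -2.38645302] 0.029229238141708153
```

View pics/w5b.png

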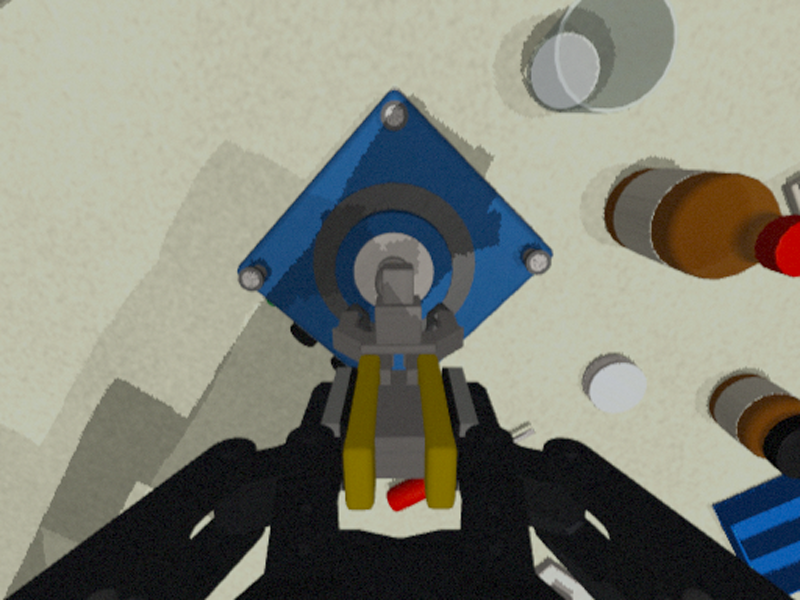

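View pics/s5c.png

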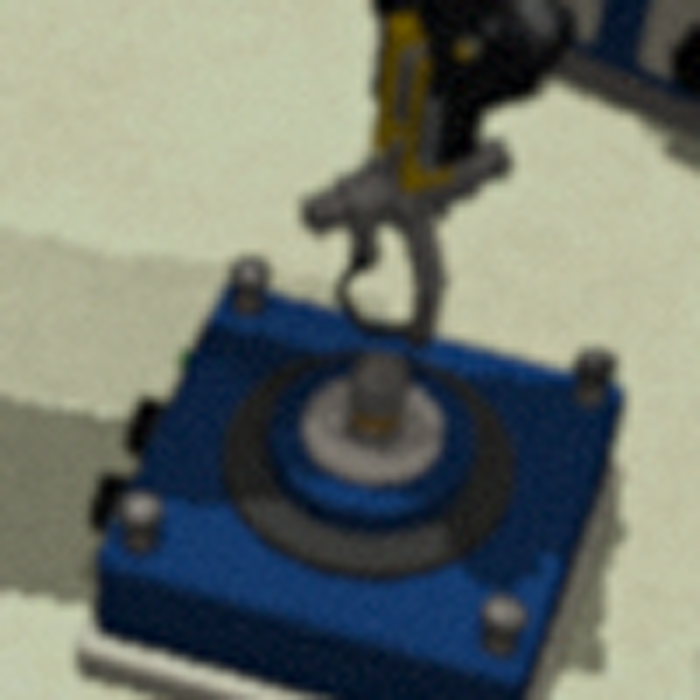

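View pics/t5.png

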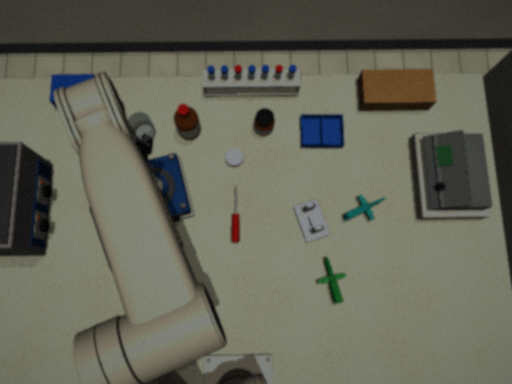

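Call:
move_arm(
  targets=[
    [0.005, -0.0041, -0.003, 0, 0, 0, 0],
    [0.015, -0.0041, -0.003, 0, 0, 0, 0],
    [0.025, -0.0041, -0.003, 0, 0, 0, 0],
    [0.03, -0.0041, -0.003, 0, 0, 0, 0],
    [0.03, -0.0041, -0.003, 0, 0, 0, 0],
  ],
)

```text
time: 7.1
position: [0.5642, 0.2383, 0.2401]
eef_rot: [[-0.001, 0.845, -0.534], [-0.0, -0.534, -0.845], [-1.0, -0.001, 0.001]]
force: [0.5, -0.2, -1.1]
finger_gap: 0.0293
```

Run:
```python
from h import *
snap('wrist','w6')
snap('scene','s6')
crop('s6',275,85,335,145,12,'s6c')
crop('w6',190,140,320,250,6,'w6c')
st=readout.state();print(st['time'],st['position'],st['force'],st['finger_gap'])
```

```text
7.2 [0.56455102 0.23848866 0.24084427] [-0.18706898 -0.74276175 -1.99758556] 0.029078889095652743
```

View pics/w6c.png

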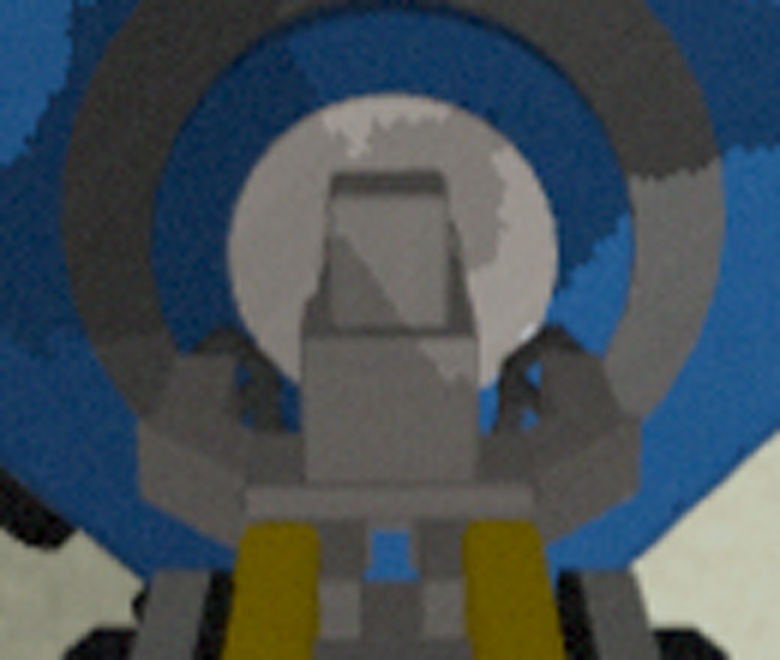

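View pics/s6c.png

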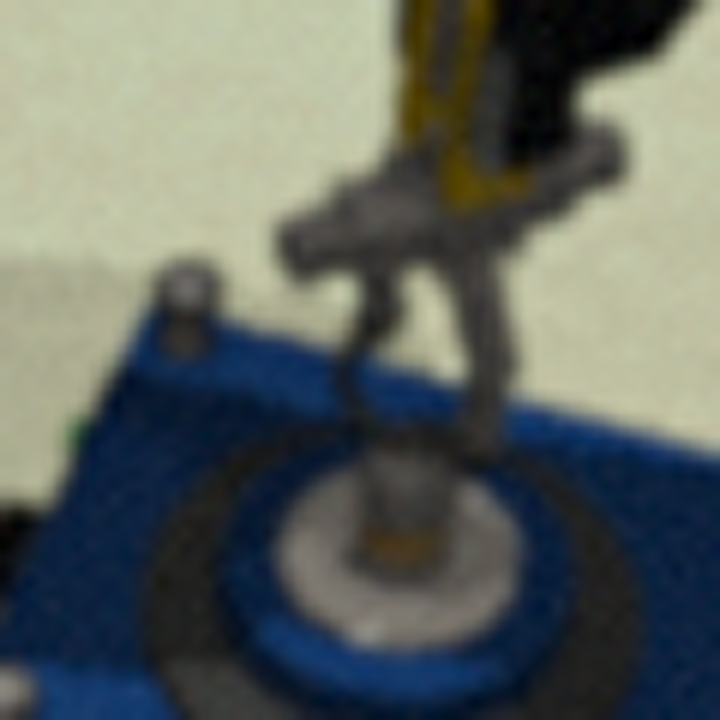

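```bash
cat >> h.py <<'E'
def circ(c,r,n=72): 
    a=np.linspace(0,2*np.pi,n);return [np.array(c)+[r*np.cos(x),r*np.sin(x),0] for x in a]
def overlay(tag,x0,y0,x1,y1,f,out,p,R,G=np.array([.5634,.235,.112])):
    s=load(tag);im=cv2.resize(s['image'][y0:y1,x0:x1,::-1],None,fx=f,fy=f,interpolation=cv2.INTER_CUBIC)
    def dr(pts,col):
        q=np.array([proj(s,X) for X in pts]);q=np.c_[(q[:,0]-x0+.5)*f-.5,(q[:,1]-y0+.5)*f-.5]
        cv2.polylines(im,[(q*16).round().astype(int)],False,col,1,cv2.LINE_AA,4)
    T=lambda v:p+R@np.array(v)
    dr(circ(G+[0,0,.022],.0105),(0,255,0)); dr(circ(G+[0,0,-.005],.012),(0,255,0))
    dr(circ(T([.0846,.0005,.0025]),.0145),(0,0,255))
    dr([T([.0271,.0005,.042]),T([.0271,.0005,-.040])],(255,0,255))
    dr([T([.0271,.0005,.001]),T([.0846,.0005,.001])],(255,255,0))
    cv2.imwrite(f'pics/{out}.png',im)
E
python3 - <<'E'
from h import *
st=readout.state();p,R=st['position'],st['eef_rot']
overlay('s6',275,85,335,145,12,'s6o',p,R)
overlay('w6',190,140,320,250,6,'w6o',p,R)
E
```

```text
(no output)
```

View pics/s6o.png

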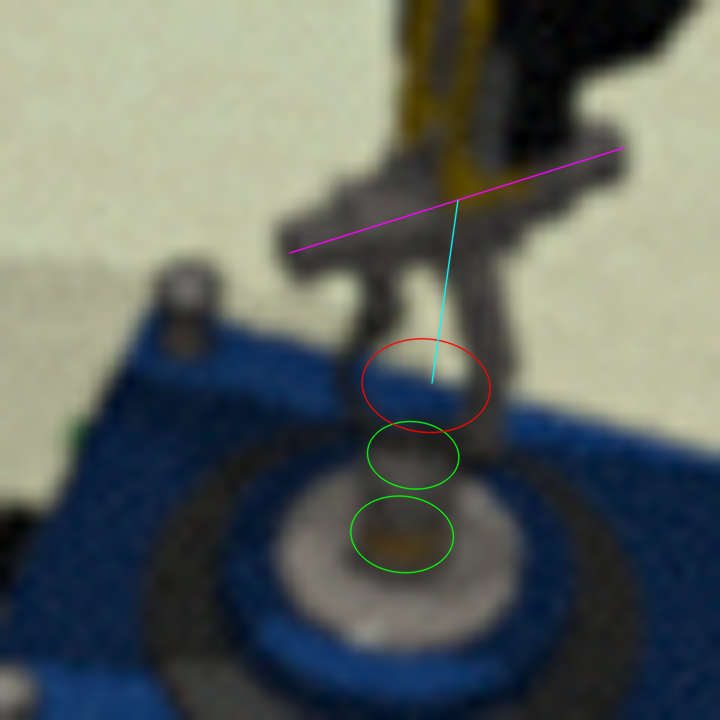

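View pics/w6o.png

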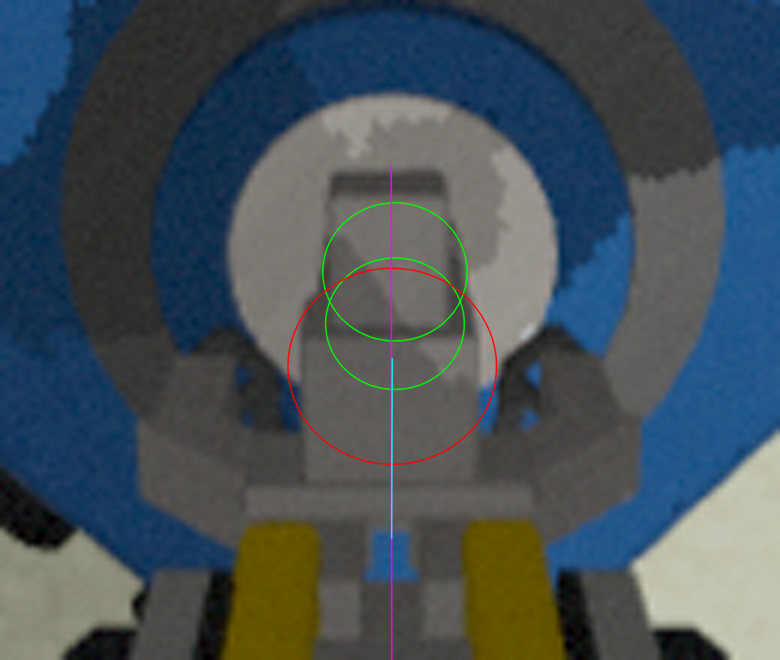

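Run:
```python
from h import *
crop('w5',145,60,365,190,3.6,'w5c')
s=load('w5')
q=lambda u,v:((u+.5)/1.5625-.5,(v+.5)/1.5625-.5)
a=atz(s,*q(253,277),.095);b=atz(s,*q(538,260),.095);c=atz(s,*q(394,115),.095)
print(a,b,c,(a+b)/2)
```

```text
[0.47626085 0.28516108 0.095     ] [0.65357069 0.187256   0.095     ] [0.61892971 0.32154662 0.095     ] [0.56491577 0.23620854 0.095     ]
```

View pics/w5c.png

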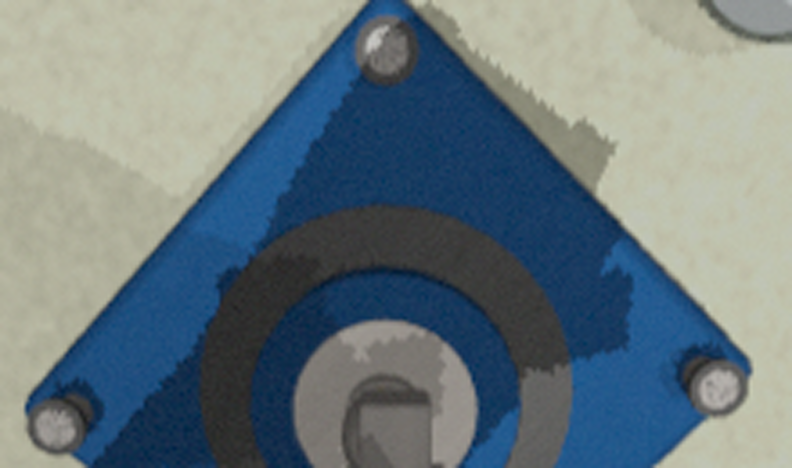

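Run:
```python
from h import *
s=load('w5')
q=lambda p:px(145,60,3.6,*p)
a=atz(s,*q((57,425)),.095);b=atz(s,*q((718,387)),.095);c=atz(s,*q((386,46)),.095)
print(a,b,c,(a+b)/2,np.hypot(*(a-b)[:2]))
for G in [(.5634,.235),(.5643,.236)]:
  P=np.array([proj(s,X) for X in circ([*G,.131],.012)]); print((P.min(0)-[145,60]+.5)*3.6,(P.max(0)-[145,60]+.5)*3.6)
  C=proj(s,[*G,.097]); print('washer ctr',(C-[145,60]+.5)*3.6)
```

```text
[0.47464129 0.2853766  0.095     ] [0.65304668 0.18636073 0.095     ] [0.61932985 0.32239218 0.095     ] [0.56384399 0.23586867 0.095     ] 0.20404074427013416
[341.57629958 400.15060084] [428.6952196  483.79404154]
washer ctr [386.42230905 411.3025295 ]
[342.30758073 395.39584724] [429.55315112 479.28235773]
washer ctr [387.13768405 407.10125745]
```

Run:
```python
from h import *
R=Rdown(-32.3); b=R@np.array([.0846,.0005,.0025]); G=np.array([.5638,.2355,.112]); T=G+[0,0,.028]-b; print(T,plan(T,R))
```

```text
[0.56471325 0.23788033 0.2246    ] (array([0.0217, 0.0006, 0.0006]), array([-0.    , -0.0001, -0.    ]))
```

Call:
move_arm(
  targets=[
    [0.006, 0.0006, 0.0006, 0, 0, 0, 0],
    [0.012, 0.0006, 0.0006, 0, 0, 0, 0],
    [0.018, 0.0006, 0.0006, 0, 0, 0, 0],
    [0.021, 0.0006, 0.0006, 0, 0, 0, 0],
    [0.021, 0.0006, 0.0006, 0, 0, 0, 0],
    [0.021, 0.0006, 0.0006, 0, 0, 0, 0],
  ],
)

```text
time: 7.95
position: [0.5647, 0.2379, 0.2252]
eef_rot: [[0.0, 0.845, -0.534], [0.0, -0.534, -0.845], [-1.0, 0.0, -0.0]]
force: [-0.9, 0.4, -1.5]
finger_gap: 0.029
```

Run:
```python
from h import *
snap('wrist','w7')
snap('scene','s7')
st=readout.state();p,R=st['position'],st['eef_rot'];print(st['time'],p,st['force'],st['finger_gap'])
G=np.array([.5638,.2355,.112])
crop('s7',275,85,335,145,12,'s7c')
overlay('s7',275,85,335,145,12,'s7o',p,R,G)
overlay('w7',190,140,320,250,6,'w7o',p,R,G)
```

```text
8.05 [0.56472892 0.23784009 0.22521515] [-0.05145627  0.11276068 -2.4742676 ] 0.029233396538482767
```

View pics/s7c.png

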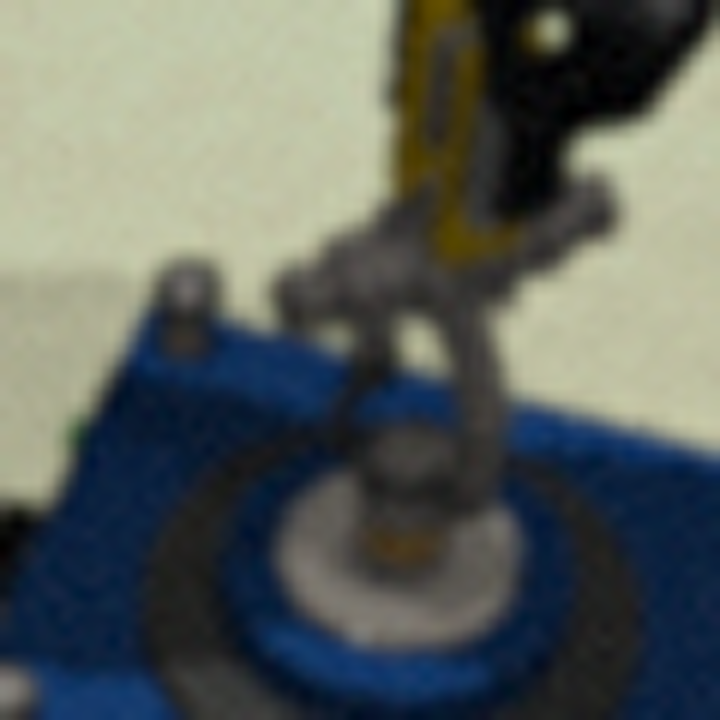

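View pics/s7o.png

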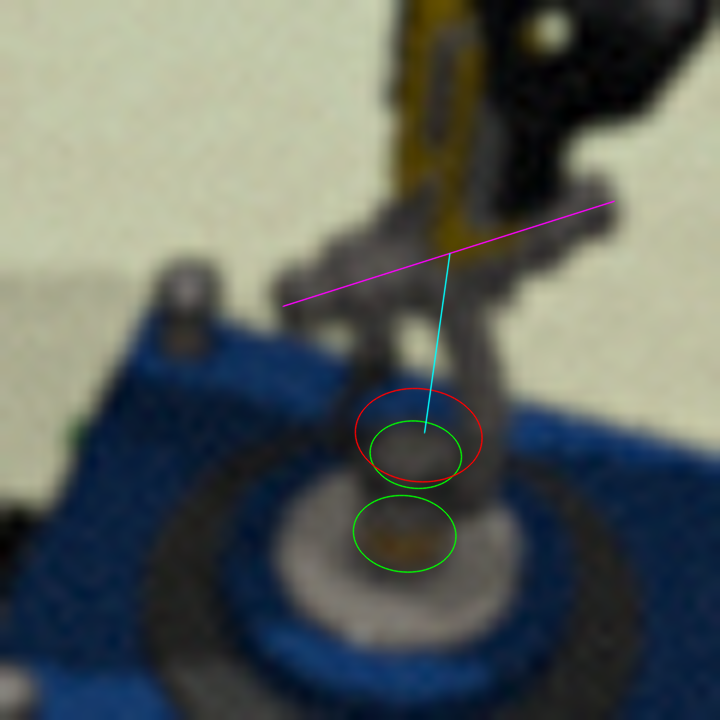

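View pics/w7o.png

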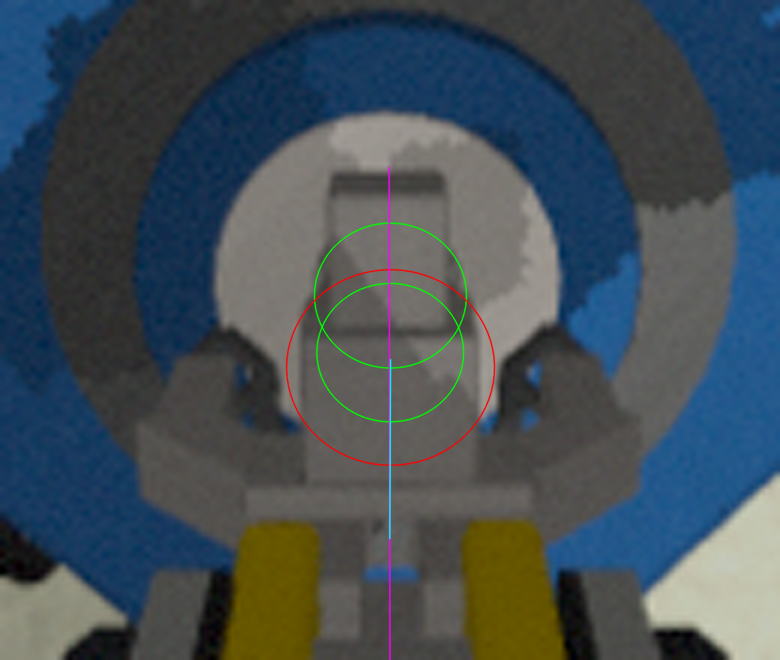

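Run:
```python
from h import *
# average several? each costs time 0.05s; take 6
ims=[]
for i in range(8):
    s=eyes.snapshot('scene');ims.append(s['image'].astype(float))
m=np.mean(ims,0);s['image']=m.clip(0,255).astype(np.uint8);pickle.dump(s,open('pics/s7m.pkl','wb'))
def enh(m,x0,y0,x1,y1,f,out):
    c=m[y0:y1,x0:x1,::-1];c=np.clip(255*(c/170)**.6,0,255).astype(np.uint8)
    cv2.imwrite(f'pics/{out}.png',cv2.resize(c,None,fx=f,fy=f,interpolation=cv2.INTER_LANCZOS4))
enh(m,295,105,325,135,20,'s7e'); enh(load('scene0')['image'].astype(float),295,105,325,135,20,'s0e')
```

```text
(no output)
```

View pics/s7e.png

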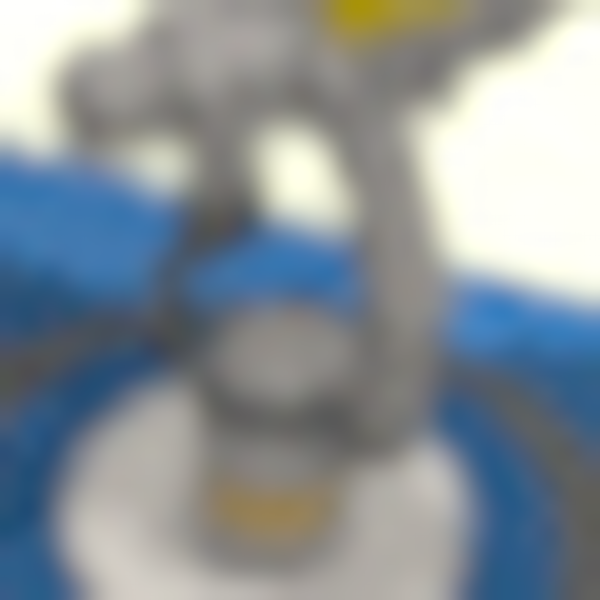

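View pics/s0e.png

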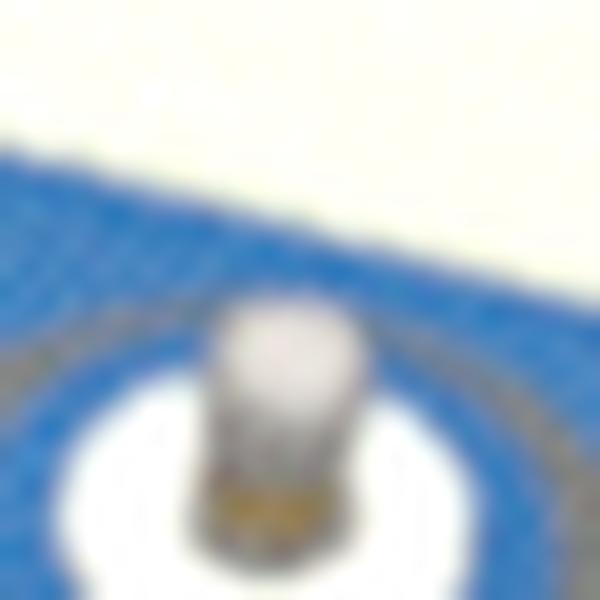

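```bash
cat >> h.py <<'E'
def enhov(tag,x0,y0,x1,y1,f,out,curves):
    s=load(tag);m=s['image'].astype(float);c=m[y0:y1,x0:x1,::-1];c=np.clip(255*(c/170)**.6,0,255).astype(np.uint8)
    im=cv2.resize(c,None,fx=f,fy=f,interpolation=cv2.INTER_LANCZOS4)
    for pts,col in curves:
        q=np.array([proj(s,X) for X in pts]);q=np.c_[(q[:,0]-x0+.5)*f-.5,(q[:,1]-y0+.5)*f-.5]
        cv2.polylines(im,[(q*16).round().astype(int)],False,col,1,cv2.LINE_AA,4)
    cv2.imwrite(f'pics/{out}.png',im)
E
python3 - <<'E'
from h import *
st=readout.state();p,R=st['position'],st['eef_rot'];print(st['time'],p)
G=np.array([.5638,.2355,.112]);b=p+R@np.array([.0846,.0005,.0025])
sp=[(circ(G+[0,0,.019],.012),(0,255,0)),(circ(G+[0,0,-.005],.0095),(0,255,0)),(circ(G+[0,0,.005],.0095),(0,255,0)),(circ(G+[0,0,-.015],.012),(0,255,0))]
enhov('s7m',295,105,325,135,20,'s7f',sp+[(circ(b+[0,0,.002],.0145),(0,0,255)),(circ(b+[0,0,-.002],.0185),(255,0,255))])
enhov('scene0',295,105,325,135,20,'s0f',sp)
E
```

```text
8.45 [0.56463229 0.23779352 0.2250322 ]
```

View pics/s7f.png

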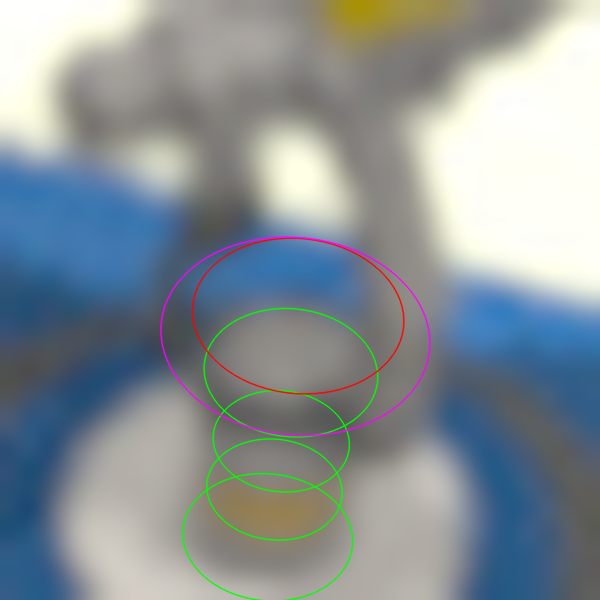

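View pics/s0f.png

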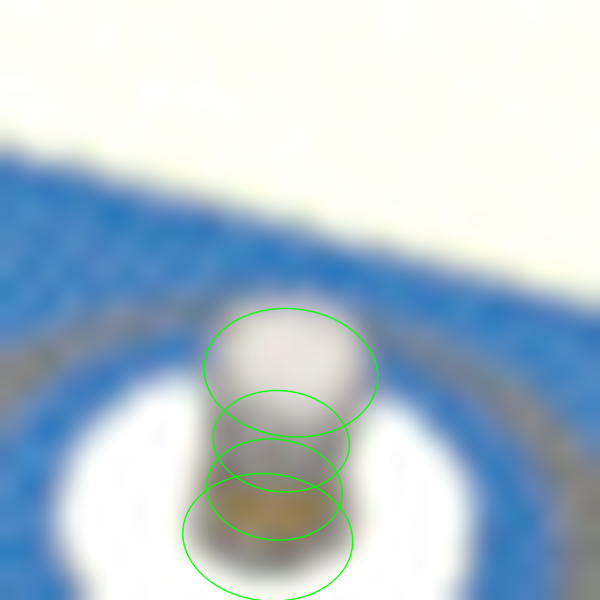

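Run:
```python
from h import *
s=load('scene0')
def model(G):
    return [(circ(G+[0,0,.022],.0105),(0,200,0)),(circ(G+[0,0,.005],.012),(255,0,0)),(circ(G+[0,0,-.005],.012),(0,0,255)),(circ(G+[0,0,-.005],.0095),(0,0,255))]
enhov('scene0',295,105,325,135,20,'s0g',model(np.array([.5638,.2355,.112])))
enhov('top0',135,165,170,200,20,'t0g',model(np.array([.5638,.2355,.112])))
```

```text
(no output)
```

View pics/s0g.png

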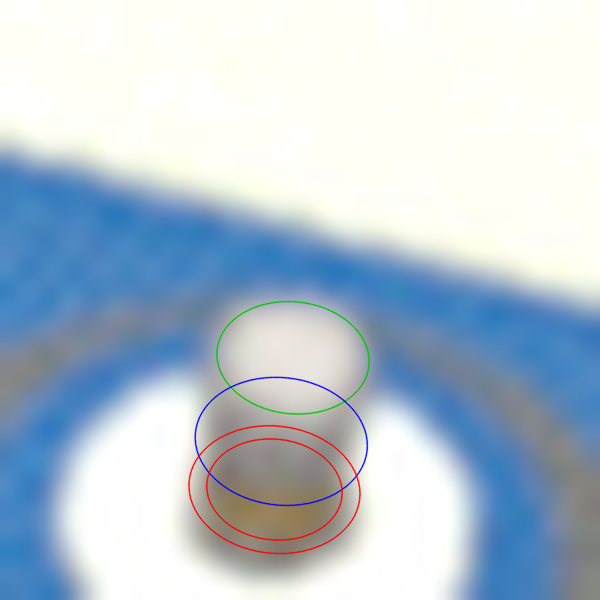

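View pics/t0g.png

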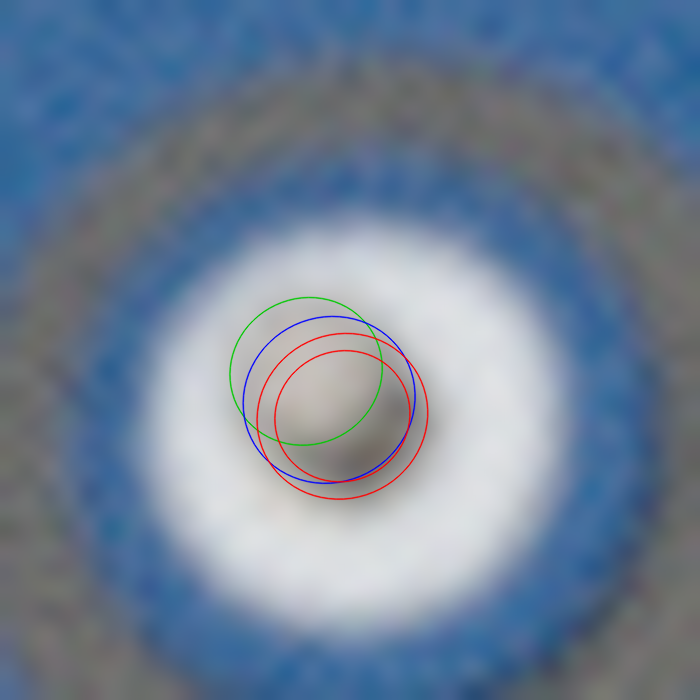

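The scene overlays agree: spindle and ring both match the model within about 1 mm, and the ring sits around the spindle top. I'll lower it slowly and watch the force.

Call:
move_arm(
  targets=[
    [0.004, 0, 0, 0, 0, 0, 0],
    [0.008, 0, 0, 0, 0, 0, 0],
    [0.012, 0, 0, 0, 0, 0, 0],
    [0.016, 0, 0, 0, 0, 0, 0],
    [0.016, 0, 0, 0, 0, 0, 0],
  ],
)

```text
time: 9.07
position: [0.5644, 0.2377, 0.2126]
eef_rot: [[-0.001, 0.845, -0.534], [-0.0, -0.534, -0.845], [-1.0, -0.0, 0.001]]
force: [-0.0, 0.0, -2.4]
finger_gap: 0.0292
```

```bash
cat > look.py <<'E'
from h import *
import sys
t=sys.argv[1]
ims=[]
for i in range(6):
    s=eyes.snapshot('scene');ims.append(s['image'].astype(float))
s['image']=np.mean(ims,0).clip(0,255).astype(np.uint8);pickle.dump(s,open(f'pics/{t}.pkl','wb'))
st=readout.state();p,R=st['position'],st['eef_rot'];print(st['time'],p,st['force'],st['ft_torque'],st['finger_gap'])
G=np.array([.5638,.2355,.112]);b=p+R@np.array([.0846,.0005,.0025]);print('bore',b-G)
enhov(t,295,105,325,135,20,t+'f',[(circ(b+[0,0,.002],.0145),(0,0,255)),(circ(b+[0,0,-.002],.0185),(255,0,255))]);enhov(t,295,105,325,135,20,t+'e',[])
E
python3 look.py s8
```

```text
9.375 [0.56471445 0.23781229 0.21318093] [ 0.02328512  0.56704557 -1.67183044] [-0.03113995 -0.00086368 -0.06560044] 0.02923098676822709
bore [ 2.63252123e-05 -5.53314236e-05  1.65803100e-02]
```

View pics/s8e.png

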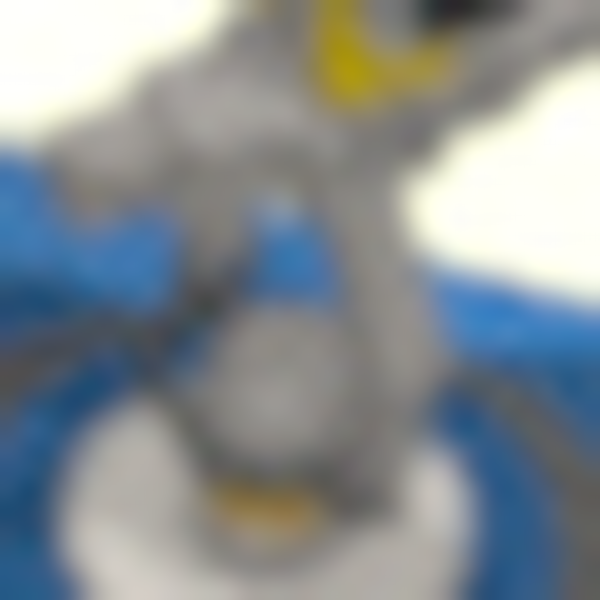

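View pics/s8f.png

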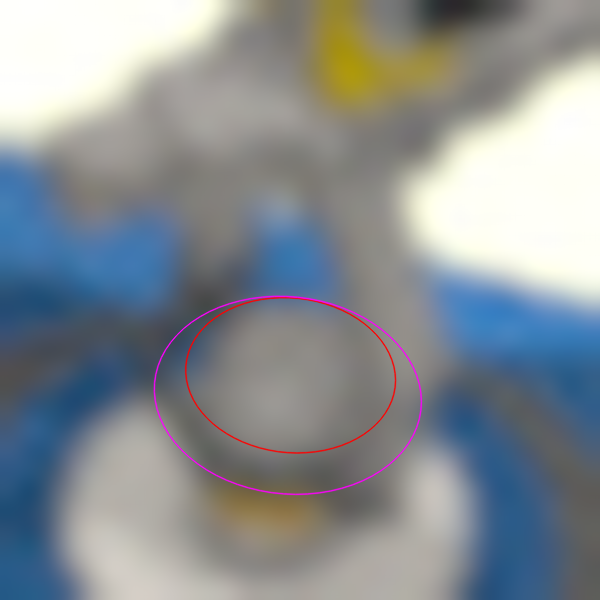

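Call:
move_arm(
  targets=[
    [0.004, 0, 0, 0, 0, 0, 0],
    [0.008, 0, 0, 0, 0, 0, 0],
    [0.012, 0, 0, 0, 0, 0, 0],
    [0.016, 0, 0, 0, 0, 0, 0],
    [0.019, 0, 0, 0, 0, 0, 0],
    [0.0215, 0, 0, 0, 0, 0, 0],
    [0.0215, 0, 0, 0, 0, 0, 0],
    [0.0215, 0, 0, 0, 0, 0, 0],
  ],
)

```text
time: 10.38
position: [0.5647, 0.2378, 0.197]
eef_rot: [[0.0, 0.845, -0.534], [0.0, -0.534, -0.845], [-1.0, 0.0, -0.0]]
force: [0.2, 0.4, -1.2]
finger_gap: 0.029
```

```bash
python3 look.py s9
python3 - <<'E'
from h import *
snap('wrist','w9');crop('w9',190,140,320,250,6,'w9c')
E
```

```text
10.675 [0.56462162 0.23780957 0.19694169] [ 0.38439516  0.08908183 -1.43172384] [-0.04982275 -0.01693432  0.03335495] 0.029373986761575793
bore [-8.72828046e-05 -6.70775212e-05  3.41544396e-04]
```

View pics/s9e.png

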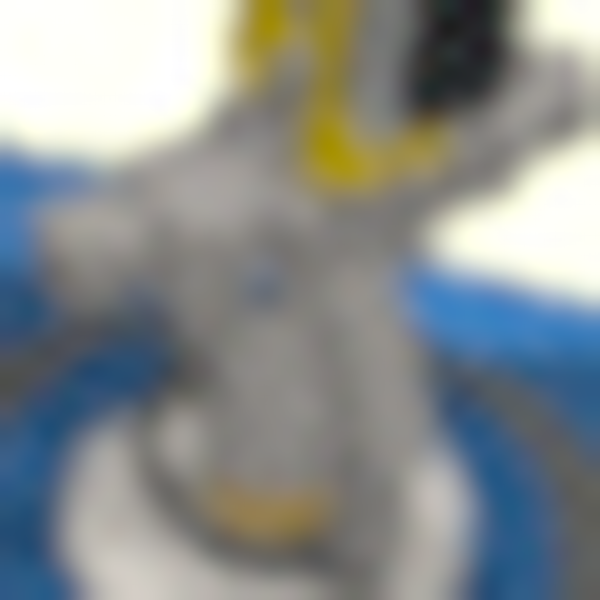

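View pics/s9f.png

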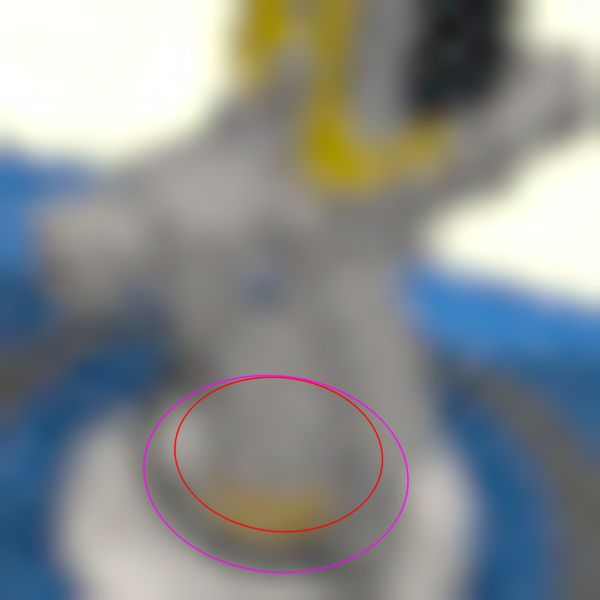

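View pics/w9c.png

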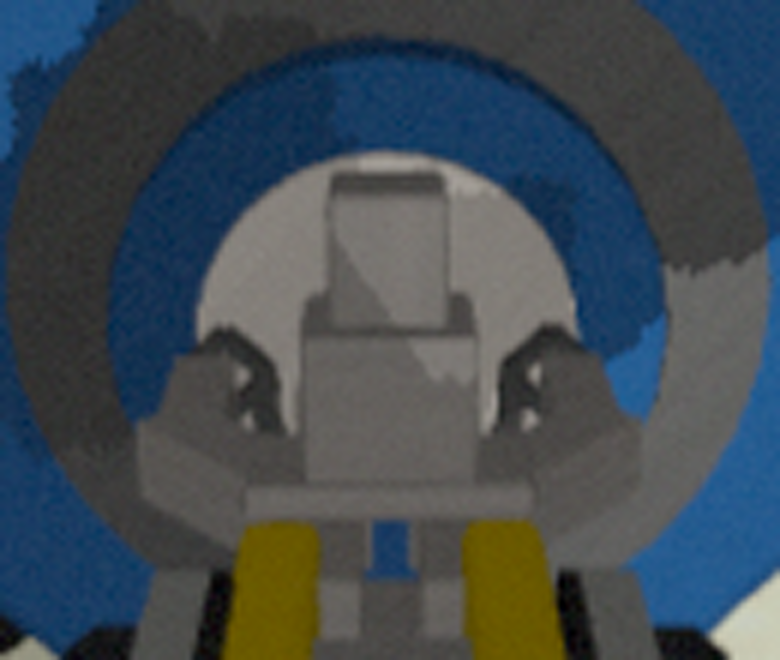

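Run:
```python
from h import *
m=load('s9')['image'].mean(2);z=load('scene0')['image'].mean(2)
print('cols',list(range(298,318)))
for r in range(122,136): print(r,m[r,298:318].astype(int).tolist())
print()
for r in range(126,130): print(r,z[r,298:318].astype(int).tolist())
# model sizes
s=load('s9');st=readout.state();p,R=st['position'],st['eef_rot'];b=p+R@np.array([.0846,.0005,.0025])
X=-R[:,2]
for d in [-20.5,-18.5,-14.5,14.5]: print(d,proj(s,b+X*d/1000))
f=[proj(s,q) for q in circ(np.array([.5638,.2355,.117]),.012)]; print(np.min(f,0),np.max(f,0))
cam=-s['R'].T@s['t'];h=(cam-b);h[2]=0;h/=np.linalg.norm(h)
for d in [14.5,18.5]: print('front',d,proj(s,b+h*d/1000+[0,0,.002]),proj(s,b+h*d/1000-[0,0,.002]))
```

```text
cols [298, 299, 300, 301, 302, 303, 304, 305, 306, 307, 308, 309, 310, 311, 312, 313, 314, 315, 316, 317]
122 [26, 26, 25, 25, 25, 28, 34, 44, 53, 58, 62, 61, 56, 51, 57, 64, 65, 57, 45, 42]
123 [24, 23, 24, 25, 24, 22, 29, 38, 54, 61, 62, 61, 57, 52, 55, 62, 65, 57, 40, 31]
124 [25, 27, 27, 26, 25, 29, 33, 41, 50, 59, 60, 63, 59, 52, 53, 61, 65, 60, 43, 29]
125 [25, 30, 36, 38, 32, 48, 54, 50, 52, 58, 60, 63, 62, 54, 51, 59, 66, 63, 49, 29]
126 [30, 45, 57, 50, 47, 67, 73, 57, 53, 56, 59, 61, 57, 53, 52, 58, 64, 65, 55, 39]
127 [41, 66, 79, 63, 51, 69, 73, 58, 52, 57, 59, 60, 55, 52, 47, 54, 63, 66, 68, 55]
128 [51, 77, 87, 70, 46, 52, 61, 53, 52, 56, 55, 56, 53, 48, 43, 51, 59, 74, 87, 78]
129 [59, 83, 90, 77, 51, 38, 47, 49, 49, 52, 54, 55, 51, 48, 44, 48, 53, 78, 101, 94]
130 [66, 90, 91, 83, 65, 44, 41, 46, 48, 49, 50, 48, 45, 44, 43, 46, 53, 76, 101, 97]
131 [72, 96, 95, 92, 82, 63, 46, 39, 39, 44, 45, 40, 36, 38, 42, 48, 54, 73, 92, 90]
132 [69, 98, 106, 105, 98, 87, 69, 46, 37, 36, 36, 32, 28, 33, 42, 48, 57, 75, 87, 81]
133 [56, 92, 114, 117, 111, 103, 93, 79, 61, 53, 46, 44
[... 230 characters left out ...]
, 147, 180, 193, 191, 158, 88, 62, 73, 79, 82, 83, 73, 91, 143, 176, 153, 101, 66]
127 [93, 143, 181, 193, 196, 187, 152, 86, 60, 66, 64, 68, 66, 62, 102, 163, 189, 182, 149, 100]
128 [113, 166, 190, 196, 195, 183, 138, 73, 50, 59, 59, 59, 57, 65, 113, 168, 194, 193, 179, 138]
129 [131, 181, 191, 193, 193, 174, 125, 63, 48, 51, 55, 53, 50, 57, 103, 162, 191, 195, 191, 162]
-20.5 [301.81486452 129.83802073]
-18.5 [302.45743358 129.62722376]
-14.5 [303.74128252 129.20605274]
14.5 [312.99808085 126.16932849]
[304.26169293 123.3680176 ] [312.86662824 129.77238945]
front 14.5 [307.90883929 131.03847662] [307.77343499 132.00070903]
front 18.5 [307.75864781 132.10579217] [307.62339493 133.06694856]
```

The ring's dark band around the spindle sits 0.3–0.4 px (about 1 mm) towards the pliers' -x side, while the spindle matches the model. I'll correct by 0.7 mm and let it settle.

Call:
move_arm(
  targets=[
    [0.0002, 0, -0.0005, 0, 0, 0, 0],
    [0.0004, 0, -0.001, 0, 0, 0, 0],
    [0.0004, 0, -0.001, 0, 0, 0, 0],
    [0.0004, 0, -0.001, 0, 0, 0, 0],
    [0.0004, 0, -0.001, 0, 0, 0, 0],
    [0.0004, 0, -0.001, 0, 0, 0, 0],
  ],
)

```text
time: 11.48
position: [0.565, 0.2384, 0.1966]
eef_rot: [[-0.0, 0.845, -0.534], [-0.0, -0.534, -0.845], [-1.0, 0.0, 0.0]]
force: [-0.4, -0.6, -2.7]
finger_gap: 0.0289
```

```bash
python3 look.py s10
python3 - <<'E'
from h import *
m=load('s10')['image'].mean(2)
for r in list(range(126,135)): print(r,m[r,298:318].astype(int).tolist())
E
```

```text
11.775 [0.56502142 0.23842303 0.19659668] [-0.22523845  0.79290312 -1.77671232] [ 0.00121988 -0.02556113 -0.03345589] 0.029499918077505554
bore [ 3.08438708e-04  5.44701967e-04 -3.37609530e-06]
126 [31, 46, 63, 57, 46, 63, 72, 56, 53, 57, 58, 62, 60, 54, 48, 56, 66, 67, 56, 41]
127 [40, 66, 81, 69, 49, 66, 73, 56, 52, 56, 60, 60, 58, 50, 47, 52, 62, 68, 67, 56]
128 [50, 78, 88, 74, 49, 53, 59, 53, 52, 55, 57, 56, 54, 48, 44, 49, 57, 71, 86, 77]
129 [60, 84, 91, 82, 60, 44, 47, 48, 50, 52, 56, 52, 51, 47, 43, 47, 52, 73, 97, 93]
130 [66, 89, 91, 87, 75, 50, 40, 42, 48, 50, 51, 50, 46, 43, 43, 47, 53, 72, 100, 96]
131 [72, 95, 95, 92, 85, 67, 44, 37, 39, 43, 46, 42, 38, 40, 45, 48, 53, 70, 92, 90]
132 [69, 98, 107, 105, 99, 84, 64, 46, 36, 36, 35, 33, 31, 36, 45, 49, 54, 73, 87, 80]
133 [57, 92, 114, 116, 110, 98, 88, 80, 64, 51, 45, 43, 38, 35, 41, 44, 55, 75, 86, 73]
134 [45, 75, 107, 118, 117, 108, 98, 95, 87, 79, 75, 72, 63, 51, 41, 47, 62, 80, 82, 63]
```

View pics/s10e.png

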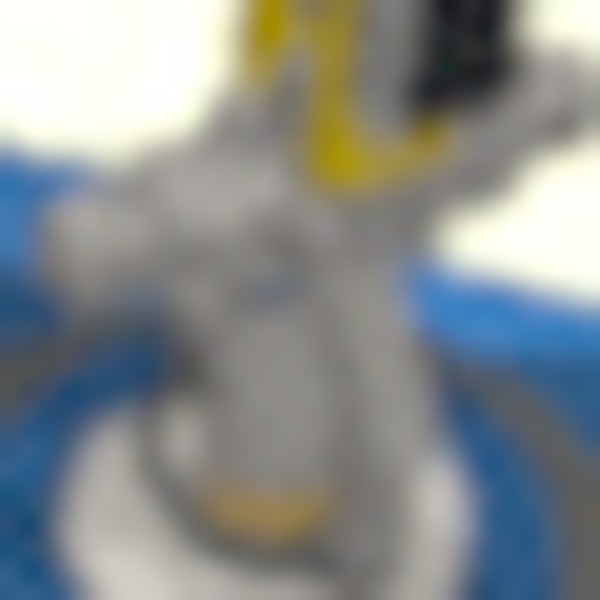

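The ring is level around the groove with clear space to the spindle. The force reading shows only the carried weight, so I'm handing in.

Run:
```python
from cell import ctrl,readout
print(ctrl.finish_job()); s=readout.state();print(s['time'],s['position'],s['force'],s['finger_gap'])
```

```text
the job is handed in; nothing more can be done
None
the job is handed in; nothing more can be done
```

I took the pliers out of the stand by their handles, squeezed to the stop, lifted the ring clear, and lowered it over the spindle to the brass groove. I handed the job in at about 11.8 s with the pliers still squeezed and held still; no verdict is reported.

**Last checks:**
- **Squeeze:** the finger opening was 29.5 mm, against 30 mm at the stop.
- **Ring position:** the estimated bore point was within about 0.6 mm of the groove centre sideways and at its mid-height. That estimate carries roughly 1 mm of uncertainty. I measured the ring against the spindle only from the scene and wrist pictures, because the arm blocked the top camera.
- **Contact:** the force reading showed only the carried weight (1.8 N down, under 1 N sideways). The scene picture showed space between ring and spindle on the visible side; the near jaw hides the other side.
- **Bystanders:** nothing on the bench looked moved in the pictures taken along the way.

**Disagreements:** the top camera placed the spindle about 2 mm from where the scene and wrist cameras put it, so I used those two. The scene picture showed the ring about 1 mm towards the pliers' -x side, so I shifted 0.7 mm the other way at the end.

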